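# Tap the brass coupling to depth

### The job

Finish tapping the brass coupling with the cranked tap, clearing the chips as you go: turn the crank half a turn clockwise (seen from above) and pause, a quarter turn back and pause, then forward half a turn again until the tap is at its depth stop. Let go and leave it there, and leave the plug gauge in the other coupling alone.

Things in the scene. Friction and masses are not known exactly. Their poses are not given: they have to be found in the camera images.
- tap (a joint): Angle of the tap and its crank in rad, 0 at the start, growing clockwise seen from above; solid depth stop at 4.71 (three quarters of a turn). Half a turn is 3.14, a quarter 1.57. It turns stiffly (about 3 N at the grip), stays where it is left, and sinks 2 mm a turn.
- tap_axis (a point): Point on the tap's upright axis, 118 mm above the table, level with the upper end of the steel hub. The tap stands in a brass hexagon coupling held in a white 100 x 100 mm block on a black 120 x 120 mm foot, bolted to the bench. A flat steel crank arm 16 mm wide and 8 mm thick goes out level from the hub, its top at 116 mm. The tap and gauge stands may swap places and be turned.
- crank_knob (a point): Centre of the top end, 158 mm above the table, of the crank's upright black grip: a round sleeve 22 mm in diameter and 40 mm tall (from 118 to 158 mm) that spins freely on its own pin, so a gripper holding it need not turn. It stands at the end of the crank arm, 70 mm from the tap's axis, and nothing higher than 118 mm stands near it.
- gauge_end (a point): One end of the plug gauge's level T-bar, 110 mm above the table and 50 mm from the gauge's axis. The bar is straight, 10 mm thick and 114 mm long over its ball ends, with no upright grip; the gauge stands in an identical coupling and block and turns easily.

How it is judged:
By the outcome, as a careful person would: the job done as asked, in the order asked, and still so for the second after the job is handed in, with the robot touching nothing.
It also fails if it takes over 51 s, if anything falls off the work surface, if the arm or the gripper's body presses on something with over 40 N, if the wrist force passes 120 N, or if a joint passes its speed limit or range.

### The arm

A 6-joint arm with a two-finger parallel gripper is mounted at the origin on the work surface. World frame = base frame: x ahead of the robot, y to its left, z up, the work surface at z = 0. Lengths are in m, angles in rad, forces in N, time in s.
With the tool pointing down it reaches from about 0.3 to 0.875 m from the base axis. Payload 6.4 kg.
Tool frame: the origin (TCP) lies at the very end of the fingers, on their centre line; the grasp point (between the pads) lies 19 mm behind it; z points along the fingers, y is the line along which they close (so a half turn about z gives the same grasp; the last joint's range is limited). The gripper opens to 85 mm and grips with 20 to 120 N. Pads are 22 mm wide; open, the fingers measure 114 mm over their backs; the gripper's body (76 mm by 85 mm) begins 54 mm behind the grasp point. The pads swing forward as they close: fully open they stand 13 mm farther back than shut.
Start: joints at [1.074, 0.181, 1.607, -0, 1.354, -0.206], TCP at [0.165, 0.551, 0.231] pointing down, gripper open.
Joint ranges: [-2.99, 2.99], [-0.89, 2.07], [0.3, 2.58], [-1.14, 4.28], [0, 2.63], [-3.12, 3.12]. Speed limits (rad/s): [2.57, 2.57, 3.01, 3.14, 3.14, 3.14].

### API

Orientations are given as a unit quaternion [w, x, y, z].
In Python, from bench import ctrl, cams gives the robot as it stands (ctrl), with the cameras (cams).
- The arm moves only by the tool creep_tool, called after "Emit:" by a JSON object that holds its "fn" and its "kwargs", one argument or row to a line. Schema: {"type":"object","properties":{"offsets":{"type":"array","items":{"type":"array","items":{"type":"array","items":{"type":"number"},"minItems":7,"maxItems":7},"minItems":1,"maxItems":10},"minItems":1,"maxItems":1},"only":{"type":"string"},"quiet":{"type":"boolean"},"lines":{"type":"string"}},"required":["offsets"],"additionalProperties":false}. offsets is a list that holds a single list of rows (three levels of brackets), with 1 to 10 rows, each of 7 numbers: dx, dy, dz in m, then a rotation vector rx, ry, rz in rad, then the opening from 0.0 (shut) to 1.0 (fully open); each row is the pose to reach, as a shift and turn from the pose commanded when the call began, along the tool's axes at that moment; what a row does not reach only later rows make up. A row lasts 1/8 s, in which the tool goes at most 0.0625 m and 0.188 rad, less where a joint would pass 70% of its speed; a pose out of reach is approached as far as the arm can. The fingers move at their own pace and stop on an object; the grip force is fixed at half the most. Time passes only in rows, so rows that do not move let the fingers close. The tool returns the time, the measured TCP pose, the force, the opening and the grip force at its end. only (a regular expression) keeps the lines of the reply that match it, lines (a string "A,B") keeps lines A to B, and quiet returns only ok. Input that does not fit is refused with a message, and nothing moves.
- ctrl.get_obs(): the state, without advancing time (a new reading comes with each control period).
- cams.camera(name): name is "side" or "top" or "wrist"; returns the picture (480x640x3 uint8, blue, green, red); there is no depth.
- cams.camera_params(name): a dict with "fovy" (degrees; the focal length in pixels is half the picture's height over the tangent of half this angle, whatever the lens; pixels are square), "cx", "cy" (the principal point, pixels), "view" (4x4, takes a point from world to camera coordinates). Camera axes: x right, y up, looking along -z (the intrinsics and any distortion apply to the point x, -y, -z); pixel columns grow to the right and rows downward; lengths in m; the calibration is good to about 2 mm. A picture is of the moment at which its call begins: read the wrist's pose just before it. camera_params takes no time and is no camera call; for the wrist camera it gives the pose at the moment of the call.
- ctrl.hand_in(): hands the job in; it is judged then, once.
The state is a dict: "time_s": time; "q": joint angles; "dq": joint speeds; "joint_efforts": joint torques, N m; "eef_pos": TCP position; "eef_rot": TCP orientation; "wrist_force": force on the tool from outside, world axes, zero at the start; "torque": the same for the moment, N m; "opening": opening from 0.0 (shut) to 1.0 (fully open); "grasp_force": force on a finger pad.
Only numpy, scipy, OpenCV 4.12 (cv2) and the standard library are available. Lean on these libraries where they do the work, as an engineer would, in place of code of your own. Each camera call takes 0.05 s, during which the arm holds its last target. There are 200 camera calls.

## Working session

There is one attempt and no reset: what is moved stays moved. The work goes in short steps, Python scripts to look and compute and a tool call to move; the robot and the scene stay as the last step left them, time stands still between calls to the robot, and variables do not carry over. Pictures are saved under pics/ and viewed, at most 10 in all, crops included, and the job is handed in when it is done.

```bash
ls; mkdir -p pics; python3 - <<'E'
from bench import ctrl, cams
import cv2
o=ctrl.get_obs();print(o)
for n in("top","side"):
    p=cams.camera_params(n);print(n,p)
    cv2.imwrite(f"pics/{n}0.png",cams.camera(n))
E
```

```text
bench.py
pics
{'time_s': 0.0, 'q': array([ 1.07367075e+00,  1.81541936e-01,  1.60800693e+00, -1.29934381e-05,
        1.35381998e+00, -2.06308243e-01]), 'dq': array([-5.56715361e-04,  2.19872079e-04, -6.55632749e-04,  1.41088614e-05,
        5.37837498e-04, -8.12247606e-04]), 'joint_efforts': array([ 2.25270873e-03, -4.44882059e+01, -3.51329720e+01, -6.20220112e-05,
        9.33790812e-03, -5.54800366e-07]), 'eef_pos': array([0.16459209, 0.55035597, 0.23038418]), 'eef_rot': array([-3.00004312e-04,  1.44895350e-01,  9.89446587e-01, -8.35917313e-04]), 'wrist_force': array([-0.63445219, -0.22092195, -0.33373509]), 'torque': array([-0.01133516,  0.00010475, -0.0217032 ]), 'grasp_force': 0.0, 'opening': 1.0035258670443015}
top {'fovy': 42.2906940249466, 'cx': 324.38854383534687, 'cy': 247.13655625050126, 'view': array([[-0.00732784, -0.99996919, -0.00281612, -0.02747864],
       [ 0.99686332, -0.00752696,  0.07878371, -0.51918274],
       [-0.07880248, -0.00222997,  0.99688776, -0.90633665],
       [ 0.        ,  0.        ,  0.        ,  1.        ]])}
side {'fovy': 42.933100273999436, 'cx': 308.7647289657709, 'cy': 244.8013228657867, 'view': array([[ 0.72747388, -0.68591224, -0.01749725, -0.39610908],
       [ 0.3379409 ,  0.33599117,  0.87915066, -0.27616285],
       [-0.59714127, -0.64547218,  0.4762226 , -0.85471209],
       [ 0.        ,  0.        ,  0.        ,  1.        ]])}
```

View pics/top0.png

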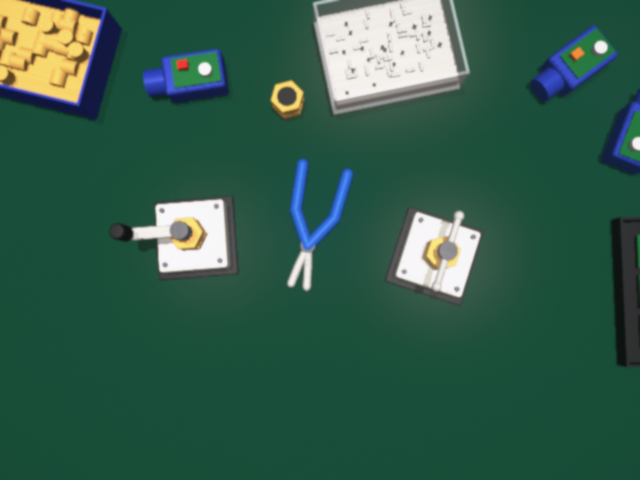

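View pics/side0.png

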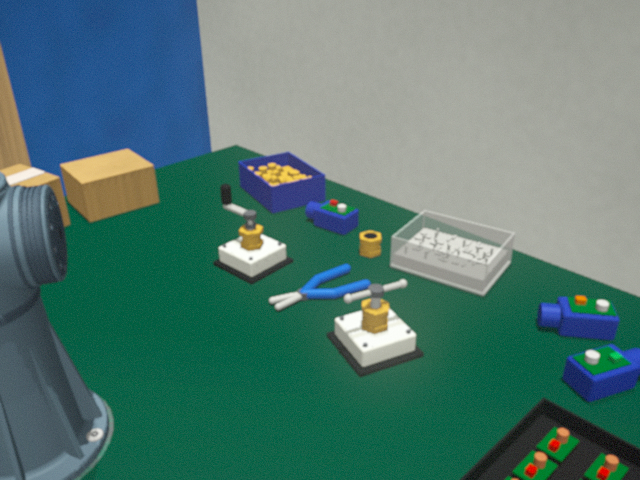

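The top view shows the tap stand at left: hub at about (180,231), black knob at about (120,232). The gauge stand is at right, around (445,252). In the side view the knob is at about (226,190) and the hub at (250,215).

```bash
cat > h.py <<'E'
import numpy as np, cv2
from bench import ctrl, cams
def ray(p,u,v):
    f=240/np.tan(np.radians(p["fovy"]/2)); V=p["view"]; R=V[:3,:3]
    return -R.T@V[:3,3], R.T@np.array([(u-p["cx"])/f,-(v-p["cy"])/f,-1])
def plane(p,u,v,z):
    c,d=ray(p,u,v); return c+d*(z-c[2])/d[2]
def proj(p,X):
    f=240/np.tan(np.radians(p["fovy"]/2)); x=p["view"][:3,:3]@X+p["view"][:3,3]
    return p["cx"]+f*x[0]/-x[2], p["cy"]-f*x[1]/-x[2]
E
python3 - <<'E'
from h import *
t=cv2.imread("pics/top0.png"); s=cv2.imread("pics/side0.png")
a=cv2.resize(t[190:285,100:250],None,fx=5,fy=5,interpolation=cv2.INTER_CUBIC)
b=cv2.resize(s[175:285,205:300],None,fx=5,fy=5,interpolation=cv2.INTER_CUBIC)
c=np.zeros((600,800,3),np.uint8); c[:475,:750]=a; cv2.imwrite("pics/c0.png",c)
p=cams.camera_params("top"); q=cams.camera_params("side")
m=(t.max(2)<45).astype(np.uint8); m[:,150:]=0;m[:200]=0;m[260:]=0;m[:,:100]=0
n,l,st,ce=cv2.connectedComponentsWithStats(m)
for i in range(1,n):
    if st[i,4]>20: print(st[i],ce[i])
for (u,v,z) in((120,232,.158),(180,231,.118)):
    X=plane(p,u,v,z);print(X,proj(q,X))
E
```

```text
[115 224  17  17 152] [125.21710526 233.41447368]
[0.52941424 0.22876812 0.158     ] (np.float64(224.99092418791764), np.float64(186.62094721826298))
[0.53439443 0.16168663 0.118     ] (np.float64(248.67192368677485), np.float64(213.58789290353803))
```

View pics/c0.png

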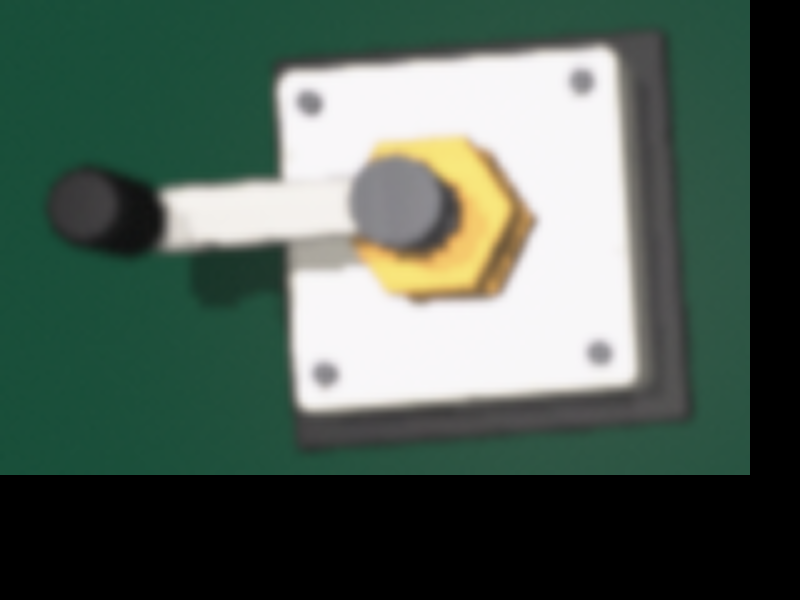

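The crop shows the knob's top disc at crop (84,205), which is pixel (116.4,230.6). The hub's top disc is at crop (397,203), which is pixel (179.0,230.2). The crank points at +y.

```bash
python3 - <<'E'
from h import *
p=cams.camera_params("top"); q=cams.camera_params("side")
K=plane(p,116.4,230.6,.158);A=plane(p,179,230.2,.118)
print(K,A,np.linalg.norm((K-A)[:2]),np.degrees(np.arctan2(*(K-A)[1::-1])),proj(q,K),proj(q,A))
s=cv2.imread("pics/side0.png")
m=(s.max(2)<55).astype(np.uint8)[180:215,215:240]
n,l,st,ce=cv2.connectedComponentsWithStats(m);print(st[1:]+[215,180,0,0,0],ce[1:]+[215,180])
o=ctrl.get_obs();R=__import__("scipy.spatial.transform",fromlist=["Rotation"]).Rotation.from_quat(np.roll(o["eef_rot"],-1)).as_matrix()
print(R.round(3))
print(np.linalg.norm(A[:2]))
E
```

```text
[0.53124372 0.23339609 0.158     ] [0.53548204 0.16303899 0.118     ] 0.07048463824806171 93.44734025414745 (np.float64(224.36291525233293), np.float64(185.74789654687686)) (np.float64(248.67865959464882), np.float64(213.21673055170828))
[[221 186  10  18 147]] [[225.56462585 194.72789116]]
[[-0.958  0.287 -0.001]
 [ 0.287  0.958 -0.001]
 [ 0.    -0.002 -1.   ]]
0.5597523825304387
```

Emit:
{"fn": "creep_tool", "kwargs": {
  "offsets": [
    [[-0.22,-0.1,0,0,0,-0.18,0.7],[-0.22,-0.1,0,0,0,-0.18,0.7],[-0.22,-0.1,0,0,0,-0.18,0.7],[-0.22,-0.1,0,0,0,-0.18,0.7],[-0.442,-0.1985,0,0,0,-0.351,0.7],[-0.442,-0.1985,0,0,0,-0.351,0.7],[-0.442,-0.1985,0,0,0,-0.351,0.7],[-0.442,-0.1985,0,0,0,-0.351,0.7],[-0.442,-0.1985,0,0,0,-0.351,0.7],[-0.442,-0.1985,0,0,0,-0.351,0.7]]
  ]
}}

```text
time_s: 1.35
eef_pos: [0.5307, 0.234, 0.2306]
eef_rot: [-0.001, -0.03, 1.0, 0.0]
wrist_force: [-0.3, -0.3, 0.0]
opening: 0.699
grasp_force: 0.0
```

```bash
cat > st.py <<'E'
from h import *
from scipy.spatial.transform import Rotation as Ro
K=np.array([.53124,.23340]);A=np.array([.53548,.16304])
o=ctrl.get_obs();R=Ro.from_quat(np.roll(o["eef_rot"],-1)).as_matrix();e=o["eef_pos"]
d=e[:2]-A;print("t",o["time_s"],"tcp",e.round(4),"r",np.hypot(*d).round(4),"ang",np.degrees(np.arctan2(d[1],d[0])).round(2),"F",o["wrist_force"].round(1),"M",o["torque"].round(2),"open",o["opening"],o["grasp_force"])
print("to knob in tool",(R.T@(np.r_[K,.125]-e)).round(4),"y deg",np.degrees(np.arctan2(R[1,1],R[0,1])),"z",R[:,2].round(4),o["q"].round(2))
E
python3 st.py
```

```text
t 1.35 tcp [0.5307 0.234  0.2306] r 0.0711 ang 93.85 F [-0.3 -0.3  0. ] M [ 0.05  0.   -0.01] open 0.6993852994757924 0.0
to knob in tool [-0.0007 -0.0007  0.1056] y deg 93.40882428423666 z [-1.7e-03  1.0e-04 -1.0e+00] [ 0.21  0.19  1.59  0.    1.36 -1.42]
```

Emit:
{"fn": "creep_tool", "kwargs": {
  "offsets": [
    [[-0.0007,-0.0007,0.04,0,0,0,0.7],[-0.0007,-0.0007,0.08,0,0,0,0.7],[-0.0007,-0.0007,0.105,0,0,0,0.7],[-0.0007,-0.0007,0.105,0,0,0,0.7]]
  ]
}}

```text
time_s: 1.85
eef_pos: [0.529, 0.2344, 0.1241]
eef_rot: [-0.003, -0.031, 1.0, -0.0]
wrist_force: [-0.2, 0.0, 1.0]
opening: 0.701
grasp_force: 0.0
```

Emit:
{"fn": "creep_tool", "kwargs": {
  "offsets": [
    [[0,0,0,0,0,0,0.1],[0,0,0,0,0,0,0.1],[0,0,0,0,0,0,0.1],[0,0,0,0,0,0,0.1],[0,0,0,0,0,0,0.1],[0,0,0,0,0,0,0.1]]
  ]
}}

```text
time_s: 2.6
eef_pos: [0.533, 0.234, 0.1282]
eef_rot: [0.001, -0.03, 1.0, 0.001]
wrist_force: [-1.9, 1.1, 7.1]
opening: 0.232
grasp_force: 58.6
```

```bash
python3 st.py; python3 -c "
from h import *
cv2.imwrite('pics/s1.png',cv2.resize(cams.camera('side')[120:320,130:390],None,fx=3,fy=3))"
```

```text
t 2.6 tcp [0.533  0.234  0.1282] r 0.071 ang 91.97 F [-1.9  1.1  7.1] M [0.26 0.28 0.02] open 0.23225925769989345 58.559492100030184
to knob in tool [ 0.0018 -0.0005  0.0032] y deg 93.4470074411856 z [ 0.0026  0.0013 -1.    ] [ 0.21  0.31  1.68  0.    1.16 -1.42]
```

View pics/s1.png

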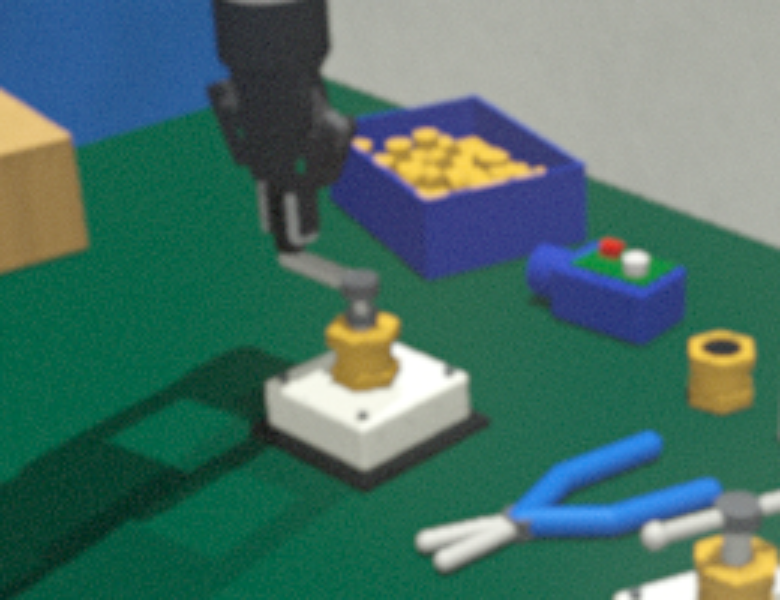

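The knob is held between the pads. Next is the first quarter turn clockwise.

Emit:
{"fn": "creep_tool", "kwargs": {
  "offsets": [
    [[-0.0122,-0.0011,-0.002,0,0,0,0.1],[-0.0239,-0.0042,-0.002,0,0,0,0.1],[-0.035,-0.0094,-0.002,0,0,0,0.1],[-0.045,-0.0164,-0.002,0,0,0,0.1],[-0.0536,-0.025,-0.002,0,0,0,0.1],[-0.0606,-0.035,-0.002,0,0,0,0.1],[-0.0658,-0.0461,-0.002,0,0,0,0.1],[-0.0689,-0.0578,-0.002,0,0,0,0.1],[-0.07,-0.07,-0.002,0,0,0,0.1]]
  ]
}}

```text
time_s: 3.78
eef_pos: [0.6077, 0.1681, 0.128]
eef_rot: [0.002, -0.03, 1.0, 0.001]
wrist_force: [5.2, 3.4, -7.2]
opening: 0.235
grasp_force: 58.9
```

```bash
python3 st.py
```

```text
t 3.775 tcp [0.6077 0.1681 0.128 ] r 0.0724 ang 3.99 F [ 5.2  3.4 -7.2] M [ 0.58 -0.85 -0.08] open 0.2349909224225759 58.92407557927072
to knob in tool [0.0724 0.0698 0.0029] y deg 93.44122399222218 z [ 0.0032  0.0016 -1.    ] [ 0.08  0.4   1.55  0.    1.19 -1.55]
```

Emit:
{"fn": "creep_tool", "kwargs": {
  "offsets": [
    [[0.0011,-0.0122,0.001,0,0,0,0.1],[0.0042,-0.0239,0.001,0,0,0,0.1],[0.0094,-0.035,0.001,0,0,0,0.1],[0.0164,-0.045,0.001,0,0,0,0.1],[0.025,-0.0536,0.001,0,0,0,0.1],[0.035,-0.0606,0.001,0,0,0,0.1],[0.0461,-0.0658,0.001,0,0,0,0.1],[0.0578,-0.0689,0.001,0,0,0,0.1],[0.07,-0.07,0.001,0,0,0,0.1],[0.07,-0.07,0.001,0,0,0,0.1]]
  ]
}}

```text
time_s: 5.03
eef_pos: [0.5386, 0.0941, 0.1273]
eef_rot: [-0.001, -0.03, 1.0, 0.0]
wrist_force: [-2.8, 2.1, 3.4]
opening: 0.236
grasp_force: 60.0
```

```bash
python3 st.py
python3 -c "
from h import *
im=cams.camera('top');cv2.imwrite('pics/t2.png',cv2.resize(im[170:330,60:300],None,fx=3,fy=3))"
```

```text
t 5.025 tcp [0.5386 0.0941 0.1273] r 0.069 ang -87.44 F [-2.8  2.1  3.4] M [0.53 0.45 0.  ] open 0.23602279075257457 60.00289745628834
to knob in tool [-0.0011  0.1395  0.0023] y deg 93.47354194951856 z [-2.8e-03  5.0e-04 -1.0e+00] [-0.04  0.24  1.76  0.    1.14 -1.68]
```

View pics/t2.png

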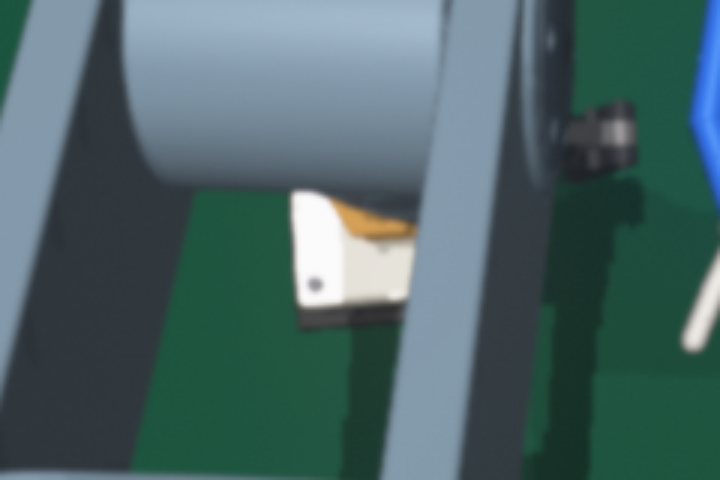

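The arm hides the tap from above, so I'll judge by kinematics. The TCP has gone 180° round the fitted centre. Now pause, then a quarter back and pause.

Emit:
{"fn": "creep_tool", "kwargs": {
  "offsets": [
    [[0,0,0,0,0,0,0.1],[0,0,0,0,0,0,0.1],[0,0,0,0,0,0,0.1],[0,0,0,0,0,0,0.1],[0,0,0,0,0,0,0.1],[0,0,0,0,0,0,0.1],[0,0,0,0,0,0,0.1],[0,0,0,0,0,0,0.1]]
  ]
}}

```text
time_s: 6.08
eef_pos: [0.5404, 0.094, 0.1272]
eef_rot: [-0.0, -0.03, 1.0, 0.0]
wrist_force: [-3.6, 4.3, 4.2]
opening: 0.235
grasp_force: 60.1
```

```bash
python3 st.py
```

```text
t 6.075 tcp [0.5404 0.094  0.1272] r 0.0692 ang -85.9 F [-3.6  4.3  4.2] M [0.75 0.53 0.01] open 0.23547171760296995 60.09206045418978
to knob in tool [0.0007 0.1397 0.0023] y deg 93.46398319186537 z [-8.e-04  6.e-04 -1.e+00] [-0.04  0.24  1.76  0.    1.14 -1.68]
```

Emit:
{"fn": "creep_tool", "kwargs": {
  "offsets": [
    [[-0.0122,0.0011,0,0,0,0,0.1],[-0.0239,0.0042,0,0,0,0,0.1],[-0.035,0.0094,0,0,0,0,0.1],[-0.045,0.0164,0,0,0,0,0.1],[-0.0536,0.025,0,0,0,0,0.1],[-0.0606,0.035,0,0,0,0,0.1],[-0.0658,0.0461,0,0,0,0,0.1],[-0.0689,0.0578,0,0,0,0,0.1],[-0.07,0.07,0,0,0,0,0.1],[-0.07,0.07,0,0,0,0,0.1]]
  ]
}}

```text
time_s: 7.32
eef_pos: [0.6078, 0.1688, 0.1279]
eef_rot: [0.002, -0.03, 1.0, 0.0]
wrist_force: [3.1, 2.5, 2.8]
opening: 0.233
grasp_force: 60.1
```

```bash
python3 st.py
```

```text
t 7.325 tcp [0.6078 0.1688 0.1279] r 0.0725 ang 4.53 F [3.1 2.5 2.8] M [ 0.44 -0.57 -0.02] open 0.2325630254936611 60.06299424916506
to knob in tool [0.0724 0.0692 0.0027] y deg 93.49367131799413 z [ 0.0034  0.001  -1.    ] [ 0.08  0.4   1.55  0.    1.19 -1.55]
```

Emit:
{"fn": "creep_tool", "kwargs": {
  "offsets": [
    [[0,0,0,0,0,0,0.1],[0,0,0,0,0,0,0.1],[0,0,0,0,0,0,0.1],[0,0,0,0,0,0,0.1],[0,0,0,0,0,0,0.1],[0,0,0,0,0,0,0.1],[0,0,0,0,0,0,0.1],[0,0,0,0,0,0,0.1]]
  ]
}}

```text
time_s: 8.32
eef_pos: [0.6077, 0.1682, 0.1279]
eef_rot: [0.002, -0.03, 1.0, 0.001]
wrist_force: [5.3, 3.3, 1.8]
opening: 0.234
grasp_force: 59.9
```

```bash
python3 st.py
```

```text
t 8.325 tcp [0.6077 0.1682 0.1279] r 0.0724 ang 4.08 F [5.3 3.3 1.8] M [ 0.48 -0.86 -0.01] open 0.2336046357518317 59.912161119282246
to knob in tool [0.0725 0.0697 0.0027] y deg 93.43294002077194 z [ 0.0038  0.0016 -1.    ] [ 0.08  0.4   1.55  0.    1.19 -1.55]
```

Emit:
{"fn": "creep_tool", "kwargs": {
  "offsets": [
    [[0.0011,-0.0122,0,0,0,0,0.1],[0.0042,-0.0239,0,0,0,0,0.1],[0.0094,-0.035,0,0,0,0,0.1],[0.0164,-0.045,0,0,0,0,0.1],[0.025,-0.0536,0,0,0,0,0.1],[0.035,-0.0606,0,0,0,0,0.1],[0.0461,-0.0658,0,0,0,0,0.1],[0.0578,-0.0689,0,0,0,0,0.1],[0.07,-0.07,0,0,0,0,0.1]]
  ]
}}

```text
time_s: 9.45
eef_pos: [0.5395, 0.094, 0.1273]
eef_rot: [-0.0, -0.03, 1.0, 0.0]
wrist_force: [2.4, 5.6, 3.4]
opening: 0.233
grasp_force: 60.1
```

```bash
python3 st.py
```

```text
t 9.45 tcp [0.5395 0.094  0.1273] r 0.0692 ang -86.68 F [2.4 5.6 3.4] M [ 0.96 -0.52 -0.02] open 0.2332372468370464 60.069255167618394
to knob in tool [-1.000e-04  1.397e-01  2.400e-03] y deg 93.44473399910412 z [-3.e-04  1.e-03 -1.e+00] [-0.04  0.24  1.76  0.    1.14 -1.68]
```

Emit:
{"fn": "creep_tool", "kwargs": {
  "offsets": [
    [[0.0122,0.0011,0,0,0,0,0.1],[0.0239,0.0042,0,0,0,0,0.1],[0.035,0.0094,0,0,0,0,0.1],[0.045,0.0164,0,0,0,0,0.1],[0.0536,0.025,0,0,0,0,0.1],[0.0606,0.035,0,0,0,0,0.1],[0.0658,0.0461,0,0,0,0,0.1],[0.0689,0.0578,0,0,0,0,0.1],[0.07,0.07,0,0,0,0,0.1],[0.07,0.07,0,0,0,0,0.1]]
  ]
}}

```text
time_s: 10.7
eef_pos: [0.4678, 0.1591, 0.1269]
eef_rot: [0.002, -0.031, 1.0, -0.001]
wrist_force: [12.7, 0.5, -8.9]
opening: 0.237
grasp_force: 59.7
```

```bash
python3 st.py
```

```text
t 10.7 tcp [0.4678 0.1591 0.1269] r 0.0678 ang -176.67 F [12.7  0.5 -8.9] M [ 0.15 -2.14  0.02] open 0.23668115334920012 59.73212814889848
to knob in tool [-0.0679  0.0703  0.0021] y deg 93.502946542854 z [ 0.0045 -0.0011 -1.    ] [ 0.09  0.12  1.9  -0.    1.11 -1.54]
```

Emit:
{"fn": "creep_tool", "kwargs": {
  "offsets": [
    [[0,0.002,0,0,0,0,0.1],[0,0.002,0,0,0,0,0.1],[0,0.002,0,0,0,0,0.1]]
  ]
}}

```text
time_s: 11.08
eef_pos: [0.4678, 0.1593, 0.1269]
eef_rot: [0.002, -0.03, 1.0, -0.002]
wrist_force: [12.5, -6.5, -6.4]
opening: 0.235
grasp_force: 59.9
```

```bash
python3 st.py
```

```text
t 11.075 tcp [0.4678 0.1593 0.1269] r 0.0678 ang -176.87 F [12.5 -6.5 -6.4] M [-0.97 -2.08  0.03] open 0.23518616091307631 59.89720042794943
to knob in tool [-0.0678  0.0701  0.0019] y deg 93.45584342648499 z [ 0.0041 -0.0034 -1.    ] [ 0.09  0.12  1.9  -0.    1.11 -1.54]
```

Emit:
{"fn": "creep_tool", "kwargs": {
  "offsets": [
    [[0,0.002,0,0,0,0,0.1],[0,0.002,0,0,0,0,0.1],[0,0.002,0,0,0,0,0.1]]
  ]
}}

```text
time_s: 11.45
eef_pos: [0.4678, 0.1596, 0.1269]
eef_rot: [0.002, -0.03, 1.0, -0.003]
wrist_force: [11.8, -13.8, -5.9]
opening: 0.232
grasp_force: 60.2
```

```bash
python3 st.py
```

```text
t 11.45 tcp [0.4678 0.1596 0.1269] r 0.0678 ang -177.11 F [ 11.8 -13.8  -5.9] M [-2.17 -2.02  0.07] open 0.23243307635173524 60.15269272495061
to knob in tool [-0.0678  0.0698  0.0016] y deg 93.46441953374608 z [ 0.0038 -0.0066 -1.    ] [ 0.09  0.12  1.9  -0.01  1.11 -1.54]
```

The force climbs with no motion, so the tap is at its stop. Now ease the load, open and lift.

Emit:
{"fn": "creep_tool", "kwargs": {
  "offsets": [
    [[-0.003,-0.003,0.001,0,0,0,0.1],[-0.003,-0.003,0.001,0,0,0,0.1],[-0.003,-0.003,0.001,0,0,0,0.1]]
  ]
}}

```text
time_s: 11.82
eef_pos: [0.4682, 0.1592, 0.1266]
eef_rot: [-0.001, -0.03, 1.0, -0.001]
wrist_force: [-3.2, -3.7, 9.9]
opening: 0.234
grasp_force: 61.9
```

```bash
python3 st.py
```

```text
t 11.825 tcp [0.4682 0.1592 0.1266] r 0.0674 ang -176.77 F [-3.2 -3.7  9.9] M [-0.67  0.32  0.05] open 0.23388683217402811 61.86344406567514
to knob in tool [-0.0675  0.0702  0.0013] y deg 93.48623228538796 z [-0.002  -0.0026 -1.    ] [ 0.09  0.13  1.9  -0.    1.12 -1.54]
```

Emit:
{"fn": "creep_tool", "kwargs": {
  "offsets": [
    [[0,0,0,0,0,0,0.3],[0,0,0,0,0,0,0.7],[0,0,0,0,0,0,0.7],[0,0,0,0,0,0,0.7],[0,0,0,0,0,0,0.7]]
  ]
}}

```text
time_s: 12.45
eef_pos: [0.4693, 0.1604, 0.1262]
eef_rot: [-0.0, -0.03, 1.0, -0.0]
wrist_force: [0.2, 0.7, 0.2]
opening: 0.706
grasp_force: 0.0
```

```bash
python3 st.py
```

```text
t 12.45 tcp [0.4693 0.1604 0.1262] r 0.0663 ang -177.75 F [0.2 0.7 0.2] M [-0.06 -0.02 -0.03] open 0.7055865448301208 0.0
to knob in tool [-0.0662  0.0691  0.0011] y deg 93.45217905228272 z [-3.e-04 -0.e+00 -1.e+00] [ 0.09  0.13  1.89 -0.    1.12 -1.54]
```

Emit:
{"fn": "creep_tool", "kwargs": {
  "offsets": [
    [[0,0,-0.03,0,0,0,0.7],[0,0,-0.08,0,0,0,0.7],[0,0,-0.12,0,0,0,0.7],[0,0,-0.12,0,0,0,0.7]]
  ]
}}

```text
time_s: 12.95
eef_pos: [0.4717, 0.1607, 0.2502]
eef_rot: [0.004, -0.03, 1.0, 0.0]
wrist_force: [0.1, 0.2, -0.5]
opening: 0.699
grasp_force: 0.0
```

```bash
python3 -c "
from h import *
s=cams.camera('side');cv2.imwrite('pics/s3.png',cv2.resize(s[120:320,130:390],None,fx=3,fy=3))"; python3 st.py
```

```text
t 13.0 tcp [0.4703 0.1605 0.2478] r 0.0652 ang -177.79 F [-0.2 -0.5 -0.9] M [-0.05  0.03  0.04] open 0.6964861208299746 0.0
to knob in tool [-0.0648  0.0691  0.1231] y deg 93.45169868575488 z [ 3.5e-03  3.0e-04 -1.0e+00] [ 0.09 -0.01  1.78 -0.    1.37 -1.54]
```

View pics/s3.png

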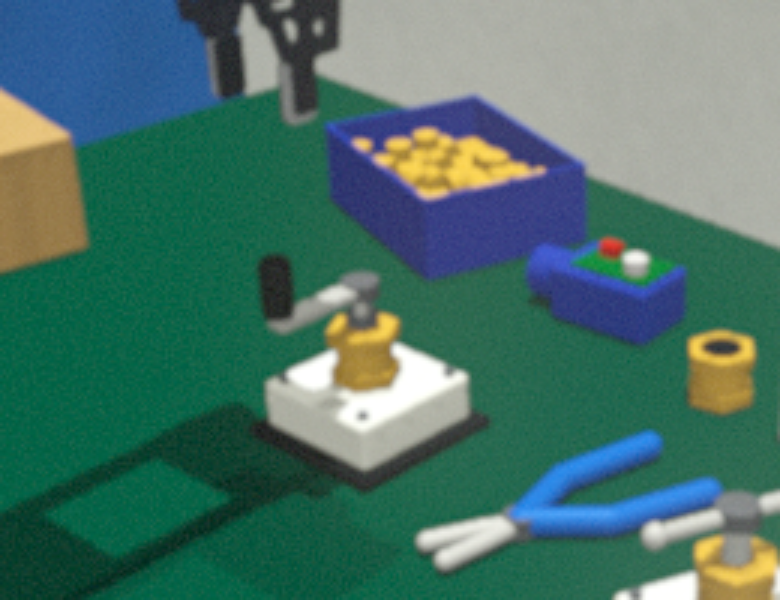

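The crank is free of the gripper. The knob's top is at crop (275,263), which is pixel (221.3,207.3), and the gauge hasn't moved. I'll check the angle from this, then hand in.

```bash
python3 - <<'E'
from h import *
K=plane(cams.camera_params("side"),221.3,207.3,.1565);d=K[:2]-[.5357,.1635];print(K,np.hypot(*d),np.degrees(np.arctan2(d[1],d[0])))
E
```

```text
[0.46638094 0.15529122 0.1565    ] 0.06980341099693926 -173.24646959314188
```

The side view gives about 3° off the expected angle, which is within pixel error. I'll clear the arm and confirm from the top camera.

Emit:
{"fn": "creep_tool", "kwargs": {
  "offsets": [
    [[0,0.05,0,0,0,0,0.7],[0,0.1,0,0,0,0,0.7],[0,0.15,0,0,0,0,0.7],[0,0.2,0,0,0,0,0.7],[0,0.25,0,0,0,0,0.7],[0.03,0.3,0,0,0,0,0.7],[0.06,0.32,0,0,0,0,0.7],[0.1,0.34,0,0,0,0,0.7],[0.1,0.34,0,0,0,0,0.7],[0.1,0.34,0,0,0,0,0.7]]
  ]
}}

```text
time_s: 14.25
eef_pos: [0.349, 0.4933, 0.245]
eef_rot: [-0.001, -0.03, 1.0, -0.001]
wrist_force: [-0.4, 0.4, 0.0]
opening: 0.701
grasp_force: 0.0
```

```bash
python3 - <<'E'
from h import *
t=cams.camera("top");cv2.imwrite("pics/t4.png",cv2.resize(t[190:310,100:250],None,fx=5,fy=5,interpolation=cv2.INTER_CUBIC))
E
```

```text
(no output)
```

View pics/t4.png

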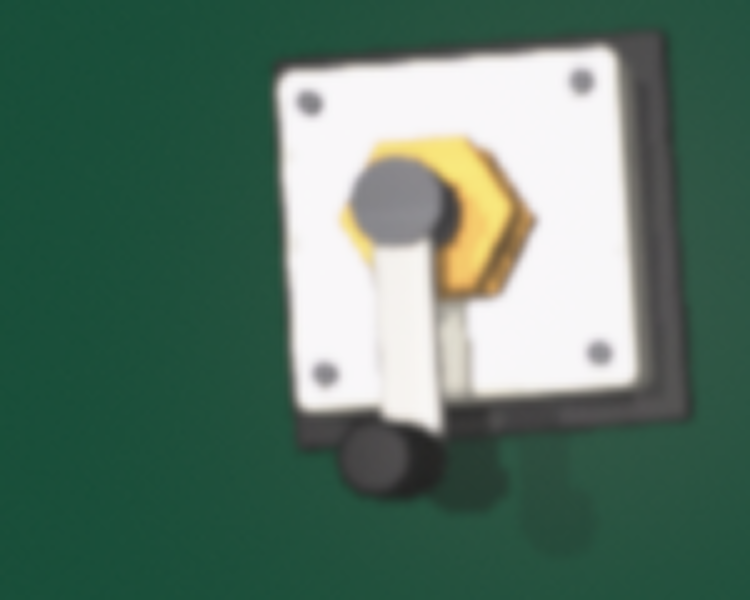

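Knob top is at crop (377,461), which is pixel (175.0,281.8).

```bash
python3 - <<'E'
from h import *
p=cams.camera_params("top");K=plane(p,175.0,281.8,.1565);A=plane(p,179,230.2,.1165);d=(K-A)[:2];a=np.degrees(np.arctan2(d[1],d[0]));print(K,np.hypot(*d),a,(93.45-a))
E
```

```text
[0.46552022 0.15823174 0.1565    ] 0.07031424720540076 -175.78843417435513 269.2384341743551
```

```bash
python3 -c "
from bench import ctrl, cams
print(ctrl.hand_in())"
```

```text
the job is handed in; nothing more can be done
None
```

I turned the tap half a turn forward, a quarter back and half a turn forward again, pausing between moves, until I felt it reach the depth stop (the camera shows 269° ± 1° against 270°), then released it, left the gauge alone, and handed the job in at about 14 s.

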